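Move an instrument cassette from the cooling rack to the transfer cradle and lock it

TASK

Draw the instrument cassette by its blue tongue right out of the low steel rack, so that no part of it is under the roof, and let go of it on the counter; then take it by the top handle, lift it over into the white cradle with the tongue towards the grey bridge, and slide it fully home under the bridge. Tip the orange spring flap over so that it snaps down behind the ridge on the cassette, then press the green key on the cradle all the way through its click and let it spring back. Leave the beaker, the jar and the roll of tape where they stand.

Things in the scene. Friction and masses are not known exactly. Their poses are not given: they have to be found in the camera images.
- rack_mouth (a point): Middle of the mouth of the fixed steel rack, at counter level. x points into it (way out: -x), y across, z up. A tunnel 180 mm deep, 140 wide outside, 128 inside; the counter is its floor, roof underside 72, roof top 78 mm up. Two cassettes lie on the roof, top 100 mm up, 65 mm or more behind the mouth.
- tray_handle (a point): Grasp point on the cassette's top handle, over its middle, 48 mm above its underside. Blue bar along x, 60 mm long, 12 mm thick (y), from 42 to 56 mm above the underside (lid at 26). The tongue points to -x, y across, z up. At the start the rack's roof covers the handle.
- tray_tongue (a point): Grasp point on the cassette's blue tongue, 110 mm in front (-x) of the cassette's middle, 24 mm above its underside. A bar 14 mm thick (y) standing out 54 mm from the front face, 4 to 30 mm above the underside. Same axes as tray_handle.
- tray_tip (a point): Tip of the tongue at underside level, 129 mm in front (-x) of the cassette's middle; axes as tray_handle. The cassette: loose aluminium box 150 x 76 x 26 mm, 0.25 to 0.5 kg, flat on the counter, at the start 10 to 35 mm of the box out of the rack. Dark ridge across the lid 12 to 20 mm behind the front face, top 36.5 mm up.
- cradle_stop (a point): Foot of the rubber stop under the cradle's grey bridge, on its floor (6 mm above the counter): the tongue's tip touches here when fully home. x is the slide-in direction (the cassette's own x then points the opposite way), y across, z up. The bridge (84 mm wide) reaches from 40 mm before to 10 mm behind the stop; underside 42, top 50 mm above the counter.
- cradle_mid (a point): Middle of the fixed white cradle's floor between its side rails, 134 mm before the stop, axes as cradle_stop. Rails 150 mm long, 84 mm apart (4 mm play each side), sloping outward on top, 28 mm above the counter. Lower the cassette between them with its tip at least 42 mm short of the stop, then slide it in until it is felt to touch.
- flap_axis (a point): Centre of the orange flap's hinge on top of the bridge, 56 mm above the counter, 34 mm before the stop. Axes as cradle_stop; the hinge runs along y. At the start the flap leans back over the bridge (+x); it must come down towards the cassette (-x).
- flap_edge (a point): Middle of the orange flap's free edge, 50 mm from the hinge. Plate 56 mm wide, 52 long, 4 thick, with a 20 mm lip at a right angle at the edge. Open: edge about 25 mm behind the hinge (+x of cradle_stop), 99 mm above the counter. Closed: level, edge 50 mm before the hinge (-x).
- flap (a joint): Angle of the orange flap in rad: 0 open (leaning back, as at the start), 2.1 closed (level, its lip behind the cassette's ridge). An over-centre spring presses it to both stops with up to 0.2 Nm and turns sign at 1.05; pushing the back of the flap near its edge takes about 5 N at first. If the cassette stops more than about 6 mm short, the lip lands on the ridge or before it.
- key_top (a point): Middle of the top of the green dome key at rest, 42 mm above the counter, on a grey pod 52 mm square and 30 mm high beside the bridge. Key 26 mm in diameter.
- key (a joint): Travel of the green key in m: 0 at rest, 0.004 fully down. The force rises to a peak of about 4 N at 2 mm, then falls to 1 N at the bottom, a hard stop; let go, it springs back.
- beaker_center (a point): Centre of a steel beaker, 68 mm in diameter, 75 mm high. Bystander.
- jar_center (a point): Centre of an amber jar with a blue cap, 52 mm in diameter, 75 mm high. Bystander.
- tape_center (a point): Centre of a roll of white tape lying flat, 72 mm in diameter, 22 mm high. Bystander.
Not all that is in view belongs to the job. What is meant by the part that bears tray_handle is not turquoise, and is the smaller of those in its own colour.

How it is judged:
On the way, in this order (a step that is already met when the one before it is completed fails the run):
1. the cassette is drawn right out of the rack (its middle 70 mm or more in front of the mouth), lies flat on the counter and is let go (x of tray_handle in the frame of rack_mouth below -0.07 m and height (world z) of tray_handle below 0.053 m and angle between tray_handle's own z axis and vertical below 0.08 rad and linear speed of tray below 0.02 m/s and contact force between the fingers and tray below 0.1 N), for 0.2 s.
2. the cassette is lifted 25 mm or more by its top handle (height (world z) of tray_handle above 0.073 m and distance between the grasp point and tray_handle below 0.035 m and contact force between the fingers and tray above 1 N), for 0.1 s.
3. the cassette lies in the cradle fully home (tip within 7 mm of the stop) with the flap still open (x of tray_tip in the frame of cradle_stop above -0.007 m and y of tray_tip in the frame of cradle_stop between -0.012 and 0.012 m and z of tray_tip in the frame of cradle_stop between -0.006 and 0.006 m and angle between tray_handle's own z axis and vertical below 0.08 rad and angle between the x axis of tray_handle and the x axis of cradle_stop, either way round below 0.12 rad and value of joint flap below 0.3 rad), for 0.2 s.
4. the flap has snapped down (within 0.12 rad of closed) with the cassette home (x of tray_tip in the frame of cradle_stop above -0.007 m and y of tray_tip in the frame of cradle_stop between -0.012 and 0.012 m and z of tray_tip in the frame of cradle_stop between -0.006 and 0.006 m and angle between tray_handle's own z axis and vertical below 0.08 rad and angle between the x axis of tray_handle and the x axis of cradle_stop, either way round below 0.12 rad and value of joint flap above 1.98 rad), for 0.2 s.
5. the green key is pressed through its snap (3.2 mm or more) (value of joint key above 0.0032 m and value of joint flap above 1.98 rad).
At the end, for the whole second after the job is handed in: The cassette lies flat and at rest in the cradle, the tongue's tip within 7 mm of the stop and 12 mm of the centre line, released; the flap is within 0.12 rad of closed, the key is back up (within 1.5 mm), and beaker, jar and tape are within 30 mm of where they stood (all of step 4 and contact force between the fingers and tray below 0.1 N and value of joint key below 0.0015 m and linear speed of tray below 0.02 m/s and distance of each of beaker_center, jar_center, tape_center from where it was at the start of the episode below 0.03 m); the robot touches nothing.
It fails at once if the steel beaker is pushed more than 30 mm away or knocked over (distance of beaker_center from where it was at the start of the episode above 0.03 m or angle between beaker_center's own z axis and vertical above 0.5 rad).
It fails at once if the amber jar is pushed more than 30 mm away or knocked over (distance of jar_center from where it was at the start of the episode above 0.03 m or angle between jar_center's own z axis and vertical above 0.5 rad).
It fails at once if the roll of tape is pushed more than 30 mm away or knocked over (distance of tape_center from where it was at the start of the episode above 0.03 m or angle between tape_center's own z axis and vertical above 0.5 rad).
It also fails if it takes over 69 s, if anything falls off the work surface, if the arm or the gripper's body presses on something with over 40 N, if the wrist force passes 120 N, or if a joint passes its speed limit or range.

ROBOT

A 7-joint arm with a two-finger parallel gripper is mounted at the origin on the work surface. World frame = base frame: x ahead of the robot, y to its left, z up, the work surface at z = 0. Lengths are in m, angles in rad, forces in N, time in s.
With the tool pointing down it reaches from about 0.4 to 0.85 m from the base axis. Payload 10.4 kg.
Tool frame: the origin (TCP) lies midway between the tips of the shut fingers; the grasp point (between the pads) lies 19 mm behind it; x points along the fingers, z is the direction in which the jaws open and shut, and the axes are right-handed (so a half turn about x gives the same grasp; the last joint's range is limited). The gripper opens to 87 mm and grips with 3 to 60 N. Pads are 19 mm wide; open, the fingers measure 117 mm over their backs; the gripper's body (75 mm by 190 mm) begins 51 mm behind the grasp point.
Start: joints at [1.219, 0.332, -0.065, 1.46, 0.022, 1.35, -0.088], TCP at [0.202, -0.592, 0.223] pointing down, gripper open.
Joint ranges: [-2.6, 2.6], [-0.5, 2.12], [-1.47, 1.34], [0.16, 2.42], [-1.27, 4.41], [0.06, 2.06], [-2.6, 2.6]. Speed limits (rad/s): [2.22, 2.22, 2.79, 2.79, 3.14, 3.14, 3.14].

INTERFACE

Orientations are given as a unit quaternion [x, y, z, w].
In Python, from bench import read_state, camera, camera_params, close_job gives the robot as it stands.
- The arm moves only by the tool arm_command, never from a script. Its argument "targets" is a list of rows, each a list of 7 numbers: the closure in counts, from 0 (fully open) to 255 (shut), then the shift along the tool's x, y, z in mm, then the turn, a rotation vector about the tool's x, y, z in rad. A call has 1 to 10 rows; each row is the pose to reach, as a shift and turn from the pose commanded when the call began, along the tool's axes at that moment; what a row does not reach only later rows make up. A row lasts 1/10 s, in which the tool goes at most 50 mm and 8.59 degrees, less where a joint would pass 70% of its speed; a pose out of reach is approached as far as the arm can. A call with a gripper value outside its range is refused whole. The fingers move at their own pace and stop on an object; "newtons" is the grip in N (left out, the last holds). Time passes only in rows, so rows that repeat a pose let the fingers close. It gives the time, the measured TCP pose, the force and the opening at its end, in the units of the state.
- read_state(): the state, without advancing time (a new reading comes with each control period).
- camera(name): name is "scene" or "top"; returns the picture (384x512x3 uint8, red, green, blue); there is no depth.
- camera_params(name): a dict with "intrinsics" (3x3 intrinsics, pixels), "xyz" and "orientation" of the camera in the world. Camera axes: x right, y down, z forward; pixel columns grow to the right and rows downward; lengths in m; the calibration is good to about 2 mm. A picture is of the moment at which its call begins. camera_params takes no time and is no camera call.
- close_job(): hands the job in, once; it reports no verdict.
The state is a dict: "time": time; "joint_positions": joint angles; "joint_vel": joint speeds; "joint_torque": joint torques, N m; "ee_pos": TCP position; "eef_rot": TCP orientation; "ft_force": force on the tool from outside, world axes, zero at the start; "torque": the same for the moment, N m; "width": finger opening in m.
Only numpy, scipy, OpenCV 4.12 (cv2) and the standard library are available. Lean on these libraries where they do the work, as an engineer would, in place of code of your own. Each camera call takes 0.05 s, during which the arm holds its last target.

## Working session

There is one attempt and no reset: what is moved stays moved. The work goes in short steps, Python scripts to look and compute and a tool call to move; the robot and the scene stay as the last step left them, time stands still between calls to the robot, and variables do not carry over. Pictures are saved under pics/ and viewed, and the job is handed in when it is done.

Besides the shell and the picture viewer there is one more tool, called after "Request:" as name([rows], argument=value, ...), one row to a line, values as JSON. arm_command: Moves the arm, as the interface text tells. Its arguments: {"type":"object","properties":{"targets":{"type":"array"},"newtons":{"type":"number"}},"required":["targets"]}

```bash
ls; mkdir -p pics; python3 - <<'E'
from bench import *
import cv2,pickle
s=read_state();print({k:(v if not hasattr(v,'round') else v) for k,v in s.items()})
for n in("scene","top"):
    im=camera(n);cv2.imwrite(f"pics/{n}0.png",im[:,:,::-1]);print(n,camera_params(n))
E
```

```text
pics
{'time': 0.0, 'joint_positions': array([ 1.21940521,  0.33288458, -0.0646758 ,  1.46094975,  0.02161312,
        1.34986007, -0.08848962]), 'joint_vel': array([ 7.14064664e-05, -1.28330059e-04,  4.62932001e-04, -1.41306712e-03,
       -1.45865101e-03,  2.31722961e-03,  9.63109904e-04]), 'joint_torque': array([-2.04824655e-04, -6.23257613e+01,  2.50221498e-02, -3.89909649e+01,
       -6.12541381e-02,  3.96055926e-02,  1.36815129e-04]), 'ee_pos': array([ 0.2016671 , -0.591171  ,  0.22174191]), 'eef_rot': array([ 0.41169173,  0.57550993, -0.41116281,  0.57466807]), 'ft_force': array([0.34023033, 0.00468068, 0.05022037]), 'torque': array([-0.01515265, -0.01215783,  0.03156834]), 'width': 0.08710047849873256}
scene {'intrinsics': array([[499.48226475,   0.        , 256.96998316],
       [  0.        , 499.48226475, 194.06801826],
       [  0.        ,   0.        ,   1.        ]]), 'xyz': array([1.41949592, 0.62799488, 1.13844285]), 'orientation': array([ 0.46066002,  0.8021474 , -0.33137777, -0.18585119])}
top {'intrinsics': array([[431.85184121,   0.        , 250.05412525],
       [  0.        , 431.85184121, 192.44442723],
       [  0.        ,   0.        ,   1.        ]]), 'xyz': array([0.32067899, 0.09367688, 1.11427518]), 'orientation': array([ 0.70701998, -0.70044712,  0.06852023, -0.06929319])}
```

View pics/scene0.png

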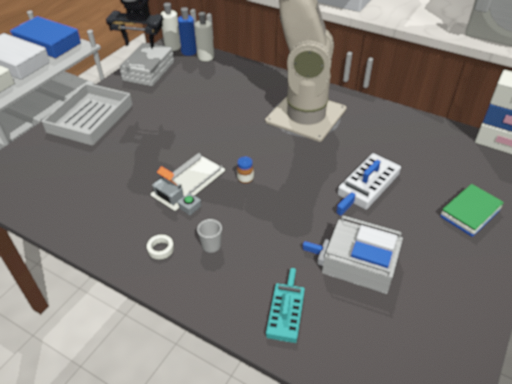

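View pics/top0.png

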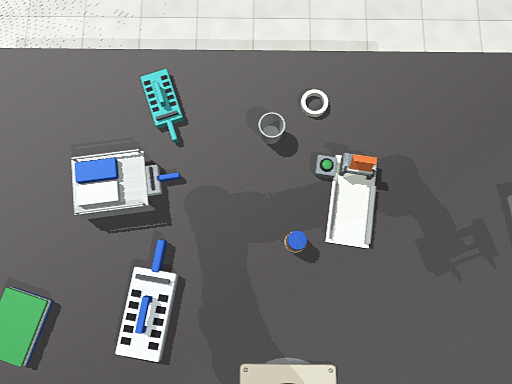

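Candidates for the cassette: turquoise one at top (162,100), a loose white one with blue handle at top (148,310), and the one in the rack with blue tongue at top (168,177). There are two blue-barred ones, and I take the smaller, in the rack. A close crop will check this.

```bash
cat > h.py <<'E'
import numpy as np,cv2
from scipy.spatial.transform import Rotation as R
from bench import *
def ray(n,u,v):
    p=camera_params(n);K=p["intrinsics"]
    d=R.from_quat(p["orientation"]).apply(np.linalg.solve(K,[u,v,1.]));return p["xyz"],d
def onz(n,u,v,z):
    c,d=ray(n,u,v);return c+d*(z-c[2])/d[2]
def proj(n,P):
    p=camera_params(n);q=R.from_quat(p["orientation"]).inv().apply(np.asarray(P)-p["xyz"]);q=(p["intrinsics"]@q.T).T if q.ndim>1 else p["intrinsics"]@q
    return q[...,:2]/q[...,2:]
def tri(a,b):
    (c1,d1),(c2,d2)=ray("top",*a),ray("scene",*b)
    d1/=np.linalg.norm(d1);d2/=np.linalg.norm(d2)
    t=np.linalg.lstsq(np.c_[d1,-d2],c2-c1,rcond=None)[0]
    A=c1+t[0]*d1;B=c2+t[1]*d2;return (A+B)/2,np.linalg.norm(A-B)
def crop(n,src,x0,y0,x1,y1,k,out):
    im=cv2.imread(src)[y0:y1,x0:x1];cv2.imwrite(out,cv2.resize(im,None,fx=k,fy=k,interpolation=cv2.INTER_CUBIC))
E
python3 - <<'E'
from h import *
a=cv2.imread("pics/top0.png");b=cv2.imread("pics/scene0.png")
f=lambda im,x,y,w,h,k:cv2.resize(im[y:y+h,x:x+w],None,fx=k,fy=k,interpolation=cv2.INTER_CUBIC)
cv2.imwrite("pics/c1.png",f(a,60,140,130,90,6));cv2.imwrite("pics/c2.png",f(a,285,80,110,180,3.3))
cv2.imwrite("pics/c3.png",f(b,290,205,130,95,6));cv2.imwrite("pics/c4.png",f(b,135,145,130,120,5))
E
```

```text
(no output)
```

View pics/c1.png

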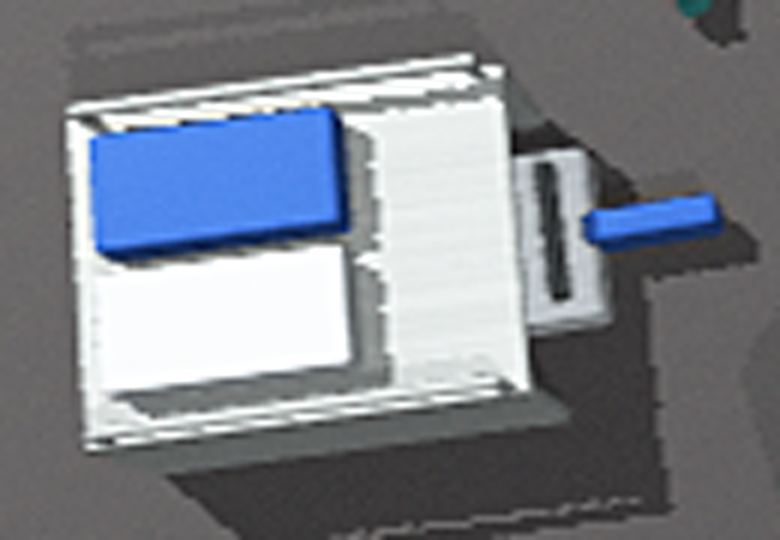

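View pics/c2.png

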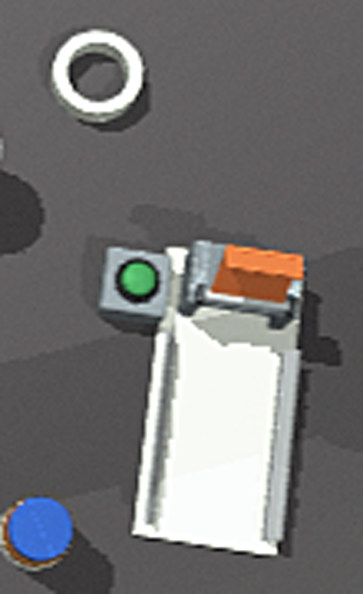

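View pics/c3.png

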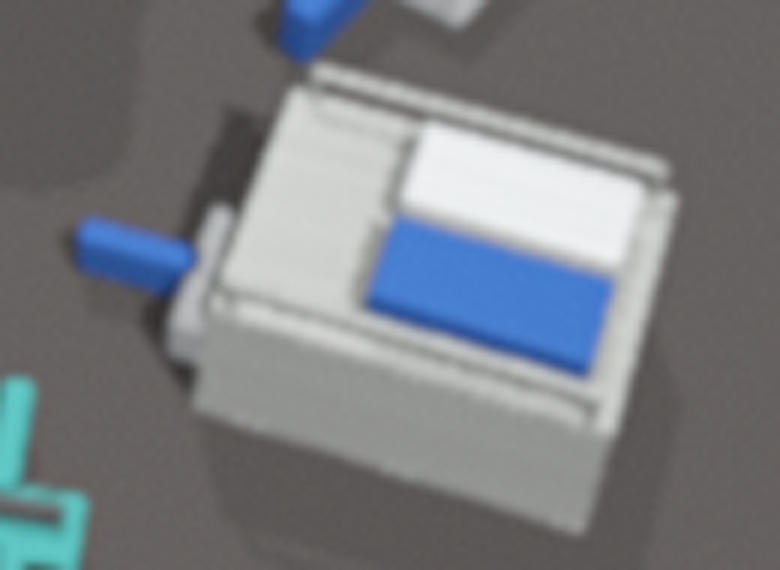

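View pics/c4.png

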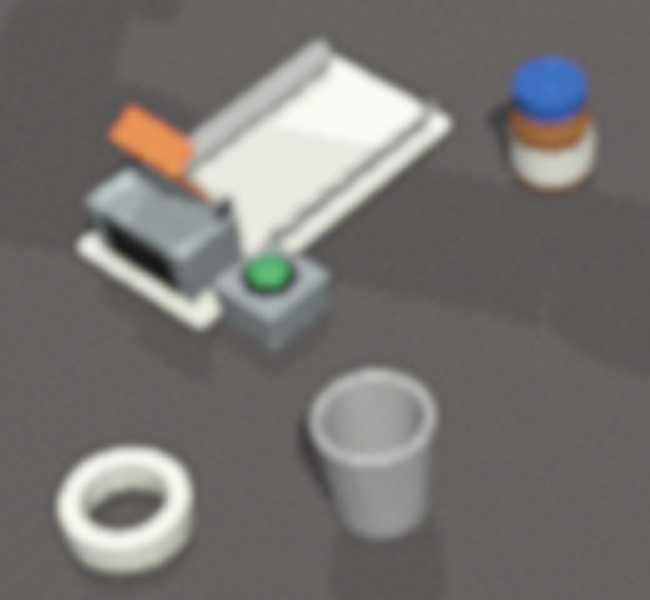

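The crops show the rack cassette, aluminium with the dark ridge at crop (550,230) and the blue tongue, so it is the right one. Next I measure.

```bash
python3 - <<'E'
from h import *
np.set_printoptions(precision=4,suppress=True)
C1=lambda x,y:(60+x/6-.4,140+y/6-.4)
C2=lambda x,y:(285+x/3.3-.35,80+y/3.3-.35)
C3=lambda x,y:(290+x/6-.4,205+y/6-.4)
C4=lambda x,y:(135+x/5-.4,145+y/5-.4)
p=lambda n,v:print(n,v)
p("tongue root top",onz("top",*C1(592,213),.030));p("tongue tip top far",onz("top",*C1(712,194),.030));p("tip near",onz("top",*C1(718,213),.030))
p("tip bottom",onz("top",*C1(722,225),.004))
p("tri tip top",tri(C1(714,200),C3(90,220)))
p("lid front far",onz("top",*C1(583,152),.026));p("lid front near",onz("top",*C1(606,312),.026))
p("rack near",(onz("scene",*C3(195,408),0),onz("scene",*C3(583,533),0)))
p("rack mouth top corners",(onz("top",*C1(505,75),.082),onz("top",*C1(530,385),.082)))
# green
for n,f in(("top","pics/top0.png"),("scene","pics/scene0.png")):
    im=cv2.imread(f);hsv=cv2.cvtColor(im,cv2.COLOR_BGR2HSV)
    for nm,lo,hi in(("green",(55,100,50),(75,255,255)),("orange",(5,150,100),(15,255,255)),("blue",(105,150,80),(122,255,255))):
        m=cv2.inRange(hsv,lo,hi);N,L,S,c=cv2.connectedComponentsWithStats(m)
        for i in range(1,N):
            if S[i,4]>25:print(n,nm,c[i],S[i])
p("cradle open end L/R rail base",(onz("top",*C2(135,535),.006),onz("top",*C2(278,553),.006)))
p("base back corners scene",(onz("scene",*C4(203,328),.0),onz("scene",*C4(78,245),.0),onz("scene",*C4(450,125),.006)))
p("bridge top back",(tri(C2(200,242),C4(237,245)),))
E
```

```text
tongue root top [0.5785 0.3331 0.03  ]
tongue tip top far [0.5873 0.2819 0.03  ]
tip near [0.579  0.2789 0.03  ]
tip bottom [0.5798 0.2814 0.004 ]
tri tip top (array([0.5818, 0.281 , 0.0388]), np.float64(0.0035387294232339024))
lid front far [0.6065 0.3393 0.026 ]
lid front near [0.5359 0.3258 0.026 ]
rack near (array([0.6271, 0.3623, 0.    ]), array([0.6019, 0.5405, 0.    ]))
rack mouth top corners (array([0.6244, 0.3606, 0.082 ]), array([0.4945, 0.3431, 0.082 ]))
top green [326.4556 164.0667] [321 159  12  11  90]
top green [ 18.2065 323.9896] [   0  287   48   80 2600]
top orange [362.649  162.3569] [349 154  28  18 339]
top blue [ 95.8374 170.0023] [ 75 158  43  25 861]
top blue [168.4138 176.6207] [157 172  23  10 145]
top blue [296.9199 239.8676] [288 231  19  19 287]
top blue [158.5607 255.0262] [151 239  16  33 305]
top blue [142.4596 314.0842] [135 296  17  37 285]
top blue [ 39.5412 331.4118] [ 27 299  26  65  85]
scene green [472.3775 205.9653] [ 443  185   60   44 1412]
scene green [188.3571 199.4048] [185 197   8   6  42]
scene orange [164.8283 172.8687] [158 167  14  13
[... 166 characters left out ...]
38]
scene blue [497.7138 116.8696] [485 106  27  24 276]
scene blue [244.6216 162.4505] [239 157  13  11 111]
scene blue [370.6607 169.6518] [364 161  15  21 112]
scene blue [344.9773 203.6648] [337 194  17  21 176]
scene blue [458.1795 226.7436] [443 217  30  19  39]
scene blue [311.6466 247.3008] [303 242  19  12 133]
scene blue [371.2601 254.0568] [352 243  39  24 546]
cradle open end L/R rail base (array([ 0.413 , -0.0984,  0.006 ]), array([ 0.4001, -0.2087,  0.006 ]))
base back corners scene (array([ 0.6417, -0.1333,  0.    ]), array([ 0.6236, -0.247 ,  0.    ]), array([ 0.4136, -0.0981,  0.006 ]))
bridge top back ((array([ 0.6241, -0.1289,  0.0665]), np.float64(0.030212053353631054)),)
```

```bash
cat >> h.py <<'E'
def plan(pos,yaw,s=None):
    """tool down, tool z at world heading yaw (deg); shift mm & turn from measured pose"""
    s=s or read_state();r0=R.from_quat(s["eef_rot"])
    c,sn=np.cos(np.radians(yaw)),np.sin(np.radians(yaw))
    x=np.array([0,0,-1.]);z=np.array([c,sn,0]);y=np.cross(z,x)
    rt=R.from_matrix(np.c_[x,y,z])
    sh=r0.inv().apply(np.asarray(pos)-s["ee_pos"])*1000;tr=(r0.inv()*rt).as_rotvec()
    print("t",round(s["time"],2),"shift",sh.round(1),"turn",tr.round(3));return sh,tr
E
python3 - <<'E'
from h import *
np.set_printoptions(precision=4,suppress=True)
s=read_state();print(R.from_quat(s["eef_rot"]).as_matrix())
print("key",onz("top",326.5,164.1,.040),onz("scene",188.4,199.4,.040),tri((326.5,164.1),(188.4,199.4)))
print("beaker rim",onz("top",271.5,126,.075));print("jar",onz("top",296.9,239.9,.075),onz("scene",244.6,162.4,.072));print("tape",onz("top",315,102,.022))
print("turq tongue tip",onz("top",175,139,.03),"white tongue",onz("top",160,240,.03))
print("flap centroid",tri((362.6,162.4),(164.8,172.9)))
for n,im,x,y,w,h,k in(("d1","top",315,145,70,50,11),("d2","scene",145,160,65,55,11),("d3","top",315,180,70,75,8)):
    cv2.imwrite(f"pics/{n}.png",cv2.resize(cv2.imread(f"pics/{im}0.png")[y:y+h,x:x+w],None,fx=k,fy=k,interpolation=cv2.INTER_CUBIC))
E
```

```text
[[-0.0004  0.9464  0.3229]
 [ 0.0012  0.3229 -0.9464]
 [-1.     -0.     -0.0013]]
key [ 0.6091 -0.0998  0.04  ] [ 0.6125 -0.0988  0.04  ] (array([ 0.6101, -0.1006,  0.0368]), np.float64(0.0005309110815056229))
beaker rim [0.698  0.0431 0.075 ]
jar [ 0.4111 -0.0178  0.075 ] [ 0.4116 -0.0189  0.072 ]
tape [ 0.7862 -0.0765  0.022 ]
turq tongue tip [0.6762 0.2941 0.03  ] white tongue [0.4115 0.3203 0.03  ]
flap centroid (array([ 0.6007, -0.1817,  0.1006]), np.float64(0.010856018158141969))
```

View pics/d1.png

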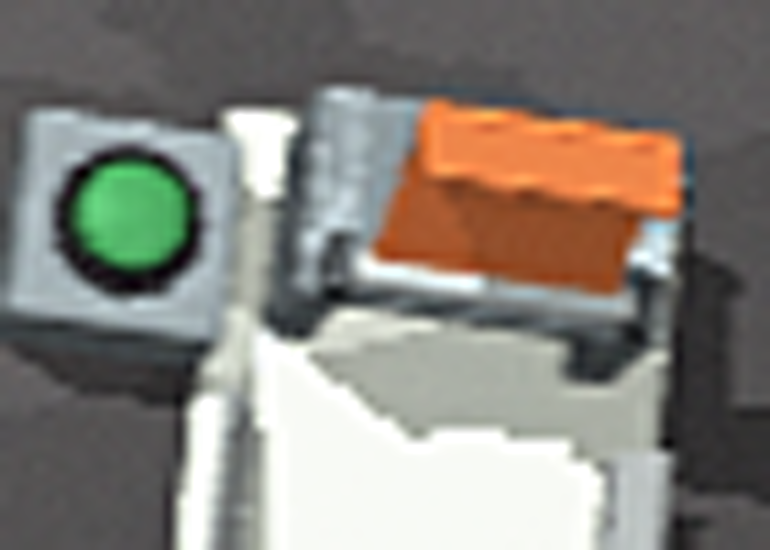

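View pics/d2.png

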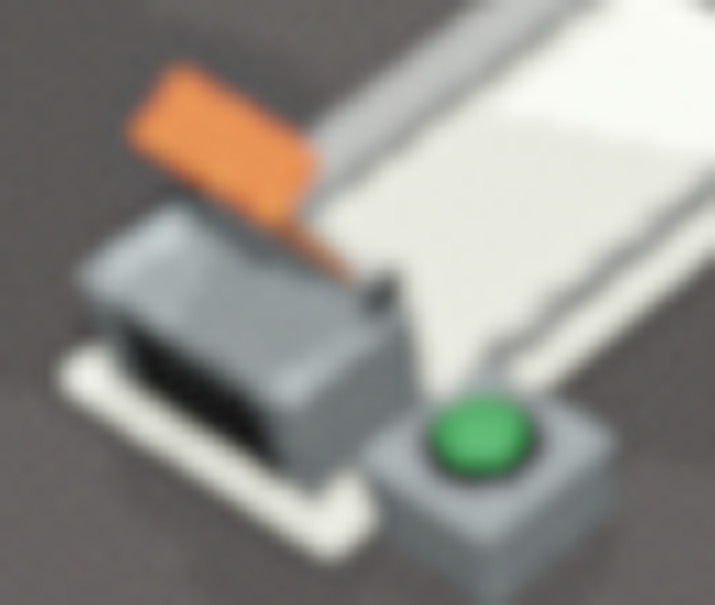

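View pics/d3.png

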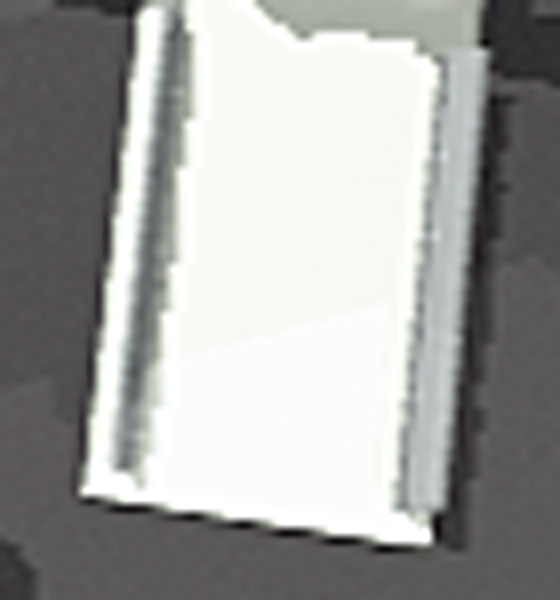

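```bash
python3 - <<'E'
from h import *
np.set_printoptions(precision=4,suppress=True)
D1=lambda x,y:(315+x/11-.45,145+y/11-.45)
D2=lambda x,y:(145+x/11-.45,160+y/11-.45)
D3=lambda x,y:(315+x/8-.44,180+y/8-.44)
T=lambda c,z:onz("top",*c,z)[:2]
S=lambda c,z:onz("scene",*c,z)[:2]
print("hinge ends",T(D1(380,262),.056),T(D1(615,292),.056),T(D1(497,275),.056))
print("edge ends",T(D1(425,98),.099),T(D1(685,132),.099))
print("edge scene",S(D2(130,130),.099),S(D2(275,225),.099))
print("plate front",T(D3(80,492),.004),T(D3(432,545),.004))
print("plate back scene z0 ",S(D2(335,562),.0),S(D2(62,385),.0), "z6",S(D2(335,540),.006),S(D2(62,370),.006))
print("bridge top backL",T(D1(320,90),.05),"scene: back ",S(D2(290,400),.05),S(D2(85,285),.05))
print("rail tops outer-left",T(D3(140,12),.028),T(D3(85,480),.028)," right outer",T(D3(488,50),.028),T(D3(442,512),.028))
print("inner floor L",T(D3(192,120),.006),T(D3(152,470),.006)," rail inner foot R",T(D3(435,100),.006),T(D3(400,505),.006))
print("plate back L top",T(D1(222,112),.006))
print("pod",[T(D1(*q),.03) for q in((28,112),(240,135),(222,338),(10,310))])
E
```

```text
hinge ends [ 0.5942 -0.1537] [ 0.5876 -0.2074] [ 0.5914 -0.1805]
edge ends [ 0.6207 -0.155 ] [ 0.6134 -0.2123]
edge scene [ 0.6077 -0.2157] [ 0.6181 -0.1571]
plate front [ 0.4149 -0.0962] [ 0.3991 -0.2083]
plate back scene z0  [ 0.6435 -0.1327] [ 0.627  -0.2443] z6 [ 0.6408 -0.1338] [ 0.6263 -0.2437]
bridge top backL [ 0.6369 -0.1426] scene: back  [ 0.6346 -0.1473] [ 0.6271 -0.2258]
rail tops outer-left [ 0.5673 -0.1152] [ 0.4167 -0.0938]  right outer [ 0.5559 -0.2267] [ 0.4077 -0.2054]
inner floor L [ 0.5363 -0.1354] [ 0.422  -0.1191]  rail inner foot R [ 0.5437 -0.2151] [ 0.4116 -0.1981]
plate back L top [ 0.6442 -0.1285]
pod [array([ 0.6368, -0.0778]), array([ 0.6316, -0.1278]), array([ 0.5822, -0.1221]), array([ 0.5885, -0.0725])]
```

```bash
python3 - <<'E'
from h import *
print(onz("top",168.4,176.6,.025),onz("scene",311.6,247.3,.024))
plan((.55,-.15,.25),-20);plan((.577,.299,.12),9)
E
```

```text
[0.57590751 0.30776124 0.025     ] [0.57942962 0.30489874 0.024     ]
t 0.1 shift [ -27.8  472.1 -305.1] turn [-0.893 -0.001 -0.001]
t 0.1 shift [ 102.7  642.6 -721.2] turn [-1.399e+00 -1.000e-03 -1.000e-03]
```

Request:
arm_command([
  [60,-10,440,-305,-0.8,0,0],
  [60,-10,440,-305,-0.8,0,0],
  [60,-10,440,-305,-0.8,0,0],
  [60,-10,440,-305,-0.8,0,0],
  [60,-10,440,-305,-0.8,0,0],
  [60,-10,440,-305,-0.8,0,0],
  [60,-10,440,-305,-0.8,0,0],
  [60,-10,440,-305,-0.8,0,0],
  [60,-10,440,-305,-0.8,0,0],
  [60,60,640,-720,-1.4,0,0],
], newtons=30)

```text
time: 1.1
ee_pos: [0.4809, -0.1793, 0.225]
eef_rot: [0.103, 0.699, -0.103, 0.7]
ft_force: [0.2, 0.0, 0.5]
width: 0.0663
```

```bash
python3 - <<'E'
from h import *
plan((.577,.298,.11),9);s=read_state();print(s["ee_pos"],s["width"])
E
```

```text
t 1.1 shift [115.2 484.7 -45.3] turn [-0.449  0.002 -0.   ]
[ 0.48085671 -0.17930936  0.22497102] 0.06628223130680429
```

Request:
arm_command([
  [60,20,100,-10,-0.15,0,0],
  [60,20,200,-20,-0.3,0,0],
  [60,20,300,-30,-0.45,0,0],
  [60,60,485,-45,-0.45,0,0],
  [60,100,485,-45,-0.45,0,0],
  [60,115,485,-45,-0.45,0,0],
  [60,115,485,-45,-0.45,0,0],
  [60,115,485,-45,-0.45,0,0],
  [60,115,485,-45,-0.45,0,0],
  [60,115,485,-45,-0.45,0,0],
])

```text
time: 2.1
ee_pos: [0.5748, 0.2948, 0.1095]
eef_rot: [-0.056, 0.705, 0.055, 0.705]
ft_force: [1.4, -0.7, 1.1]
width: 0.067
```

```bash
python3 - <<'E'
from h import *
plan((.578,.298,.006),9);s=read_state();print(s["ee_pos"],s["joint_vel"],s["width"])
E
```

```text
t 2.1 shift [103.5   2.8   3.7] turn [ 0.    -0.001  0.001]
[0.57482098 0.29475136 0.10947811] [-0.94397578  0.75216648  0.15496926 -0.68051978  0.43867643  0.04762462
 -0.73131091] 0.0669548660561124
```

Request:
arm_command([
  [60,0,0,0,0,0,0],
  [60,0,0,0,0,0,0],
])

```text
time: 2.3
ee_pos: [0.5736, 0.2946, 0.1094]
eef_rot: [-0.057, 0.706, 0.057, 0.704]
ft_force: [0.9, -1.0, 0.3]
width: 0.0661
```

```bash
python3 - <<'E'
from h import *
plan((.578,.298,.006),9);s=read_state();print(s["ee_pos"],s["joint_vel"],s["width"])
cv2.imwrite("pics/e1.png",camera("top")[:,:,::-1])
E
```

```text
t 2.3 shift [103.4   2.7   5.1] turn [ 0.004 -0.002 -0.   ]
[0.57363153 0.29456169 0.10941868] [ 5.13399642e-02 -4.09278272e-02  1.83356047e-02  4.70372338e-03
 -6.65960218e-05  2.63544742e-03  5.52887258e-03] 0.0661084735654047
```

View pics/e1.png

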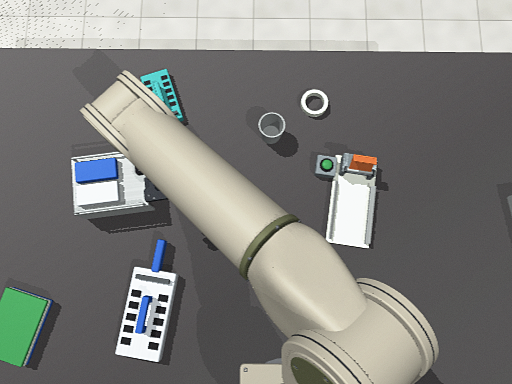

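The arm is over the tongue (near px (150,175)), which is hidden from the top camera. Now I descend.

Request:
arm_command([
  [60,50,3,4,0,0,0],
  [60,85,3,5,0,0,0],
  [60,103,3,5,0,0,0],
  [60,103,3,5,0,0,0],
  [60,103,3,5,0,0,0],
])

```text
time: 2.85
ee_pos: [0.5801, 0.2968, 0.0094]
eef_rot: [-0.055, 0.704, 0.056, 0.706]
ft_force: [-0.0, 0.4, -0.2]
width: 0.0667
```

Request:
arm_command([
  [255,0,0,0,0,0,0],
  [255,0,0,0,0,0,0],
  [255,0,0,0,0,0,0],
  [255,0,0,0,0,0,0],
  [255,0,0,0,0,0,0],
  [255,0,0,0,0,0,0],
], newtons=25)

```text
time: 3.45
ee_pos: [0.5792, 0.297, 0.0078]
eef_rot: [-0.056, 0.705, 0.056, 0.705]
ft_force: [0.0, 0.3, -0.1]
width: 0.0268
```

```bash
python3 - <<'E'
from h import *
plan((.578,.298,.006),9);s=read_state();print(s["ee_pos"],s["ft_force"],s["width"])
cv2.imwrite("pics/e2.png",cv2.resize(camera("scene")[180:320,230:430,::-1],None,fx=3.8,fy=3.8))
E
```

```text
t 3.45 shift [ 1.8  1.1 -1. ] turn [0.001 0.    0.   ]
[0.57916856 0.29702643 0.00776969] [ 0.03546039  0.33753275 -0.08005828] 0.02678419667777989
```

View pics/e2.png

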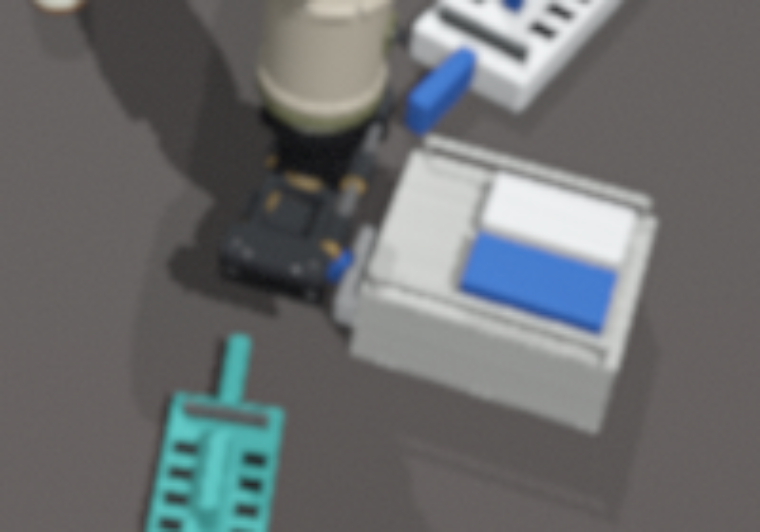

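The gripper straddles the tongue (crop (335,262)), with the fingers still closing.

Request:
arm_command([
  [255,0,0,0,0,0,0],
  [255,0,0,0,0,0,0],
  [255,0,0,0,0,0,0],
  [255,0,0,0,0,0,0],
], newtons=25)

```text
time: 3.9
ee_pos: [0.5789, 0.297, 0.0076]
eef_rot: [-0.056, 0.705, 0.056, 0.705]
ft_force: [-2.8, -0.3, 0.8]
width: 0.0137
```

Request:
arm_command([
  [255,0,-12,0,0,0,0],
  [255,0,-35,0,0,0,0],
  [255,0,-60,-1,0,0,0],
  [255,0,-85,-1,0,0,0],
  [255,0,-110,-2,0,0,0],
  [255,0,-135,-2,0,0,0],
  [255,0,-158,-2,0,0,0],
  [255,0,-165,-2,0,0,0],
  [255,0,-165,-2,0,0,0],
  [255,0,-165,-2,0,0,0],
])

```text
time: 4.9
ee_pos: [0.603, 0.1342, 0.0077]
eef_rot: [-0.056, 0.705, 0.056, 0.705]
ft_force: [0.9, -0.6, -2.0]
width: 0.0136
```

```bash
python3 - <<'E'
from h import *
s=read_state();print(s["ee_pos"],s["ft_force"],s["width"])
cv2.imwrite("pics/e3.png",cv2.resize(camera("scene")[150:300,200:430,::-1],None,fx=3.4,fy=3.4))
E
```

```text
[0.60295794 0.1342101  0.00769424] [ 0.88795986 -0.57874134 -2.03165629] 0.013611816348353026
```

View pics/e3.png

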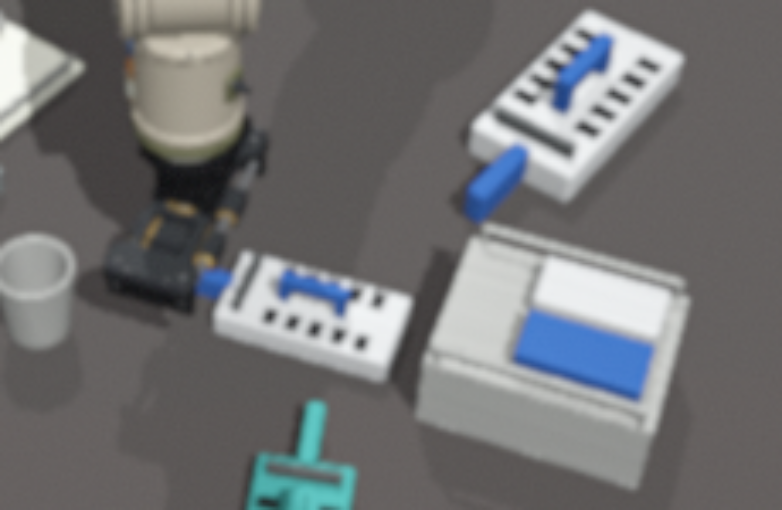

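The cassette is drawn right out, clear of the rack (box at crop (310,315), rack edge at (430,330)). I release it and rise.

Request:
arm_command([
  [80,0,0,0,0,0,0],
  [80,0,0,0,0,0,0],
  [80,0,0,0,0,0,0],
  [80,0,0,0,0,0,0],
  [80,0,0,0,0,0,0],
  [80,0,0,0,0,0,0],
  [80,-40,0,0,0,0,0],
  [80,-85,0,0,0,0,0],
  [80,-85,0,0,0,0,0],
  [80,-85,0,0,0,0,0],
])

```text
time: 5.95
ee_pos: [0.6038, 0.1338, 0.0938]
eef_rot: [-0.056, 0.704, 0.056, 0.706]
ft_force: [-0.0, 0.0, 0.0]
width: 0.0594
```

```bash
python3 - <<'E'
from h import *
s=read_state();print(s["ee_pos"],s["ft_force"],s["width"])
im=camera("scene");cv2.imwrite("pics/e4s.png",im[:,:,::-1]);cv2.imwrite("pics/e4.png",cv2.resize(im[150:300,200:430,::-1],None,fx=3.4,fy=3.4))
im=camera("top");cv2.imwrite("pics/e4t.png",im[:,:,::-1]);
plan((.5857,.2428,.031),9)
hsv=cv2.cvtColor(cv2.imread("pics/e4s.png"),cv2.COLOR_BGR2HSV);m=cv2.inRange(hsv,(105,150,80),(122,255,255));N,L,S,c=cv2.connectedComponentsWithStats(m)
for i in range(1,N):
    if S[i,4]>20 and 230<c[i][0]<330 and c[i][1]>170: print(c[i],S[i],onz("scene",*c[i],.048),onz("scene",*c[i],.022))
E
```

```text
[0.60382933 0.13377899 0.09377153] [-0.04091631  0.00360636  0.04026663] 0.05941832692831629
t 6.05 shift [ 60.6 110.8   0.6] turn [ 0.001 -0.001  0.   ]
[257.84955752 231.33628319] [250 227  18  10 113] [0.62223523 0.15352478 0.048     ] [0.60322573 0.14221174 0.022     ]
[292.275  234.6125] [283 230  20  12  80] [0.5837447 0.2442663 0.048    ] [0.56381744 0.23511686 0.022     ]
```

View pics/e4.png

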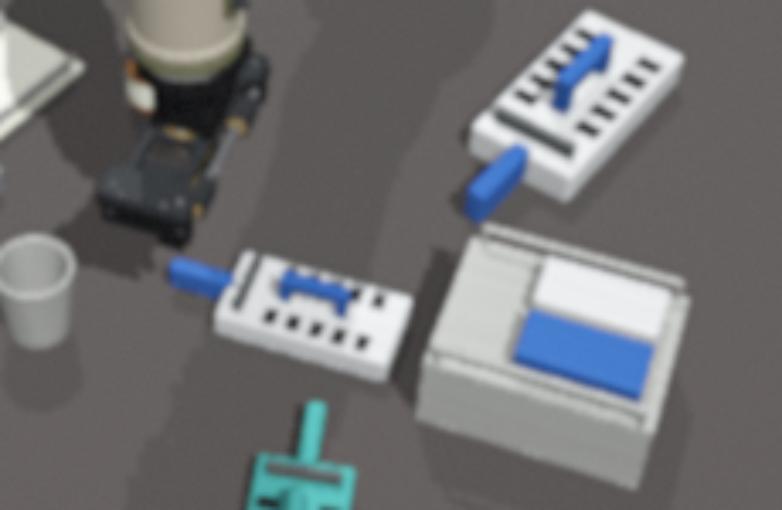

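View pics/e4t.png

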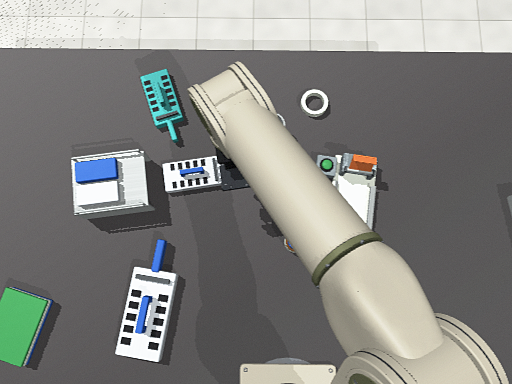

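Request:
arm_command([
  [110,0,45,0,0,0,0],
  [110,0,90,0,0,0,0],
  [110,10,111,0,0,0,0],
  [110,40,111,0,0,0,0],
  [110,61,111,0,0,0,0],
  [110,61,111,0,0,0,0],
  [110,61,111,0,0,0,0],
])

```text
time: 6.75
ee_pos: [0.5847, 0.2431, 0.0302]
eef_rot: [-0.056, 0.706, 0.056, 0.704]
ft_force: [0.7, 0.0, -0.0]
width: 0.0496
```

```bash
python3 - <<'E'
from h import *
s=read_state();print(s["ee_pos"],s["ft_force"],s["width"]);plan((.5855,.2430,.031),9)
im=camera("scene");cv2.imwrite("pics/e5.png",cv2.resize(im[150:300,200:430,::-1],None,fx=3.4,fy=3.4))
E
```

```text
[0.58471615 0.2430773  0.03015385] [ 0.71679675  0.01116019 -0.02366984] 0.0495779062174625
t 6.75 shift [-0.8 -0.2  0.8] turn [ 0.001 -0.003  0.   ]
```

View pics/e5.png

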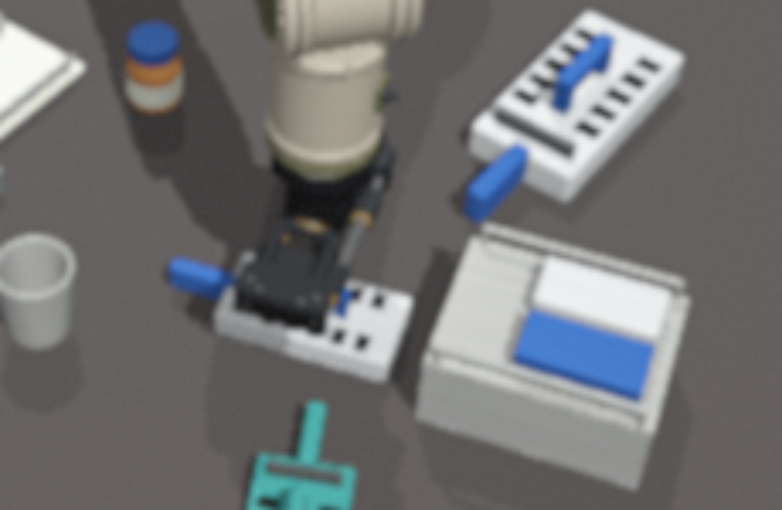

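The gripper is over the handle (its end visible at crop (343,300)). I close and lift.

Request:
arm_command([
  [255,0,0,0,0,0,0],
  [255,0,0,0,0,0,0],
  [255,0,0,0,0,0,0],
  [255,0,0,0,0,0,0],
  [255,0,0,0,0,0,0],
  [255,0,0,0,0,0,0],
  [255,0,0,0,0,0,0],
  [255,-15,0,0,0,0,0],
  [255,-40,0,0,0,0,0],
  [255,-80,0,0,0,0,0],
], newtons=45)

```text
time: 7.8
ee_pos: [0.5842, 0.2425, 0.111]
eef_rot: [-0.056, 0.706, 0.055, 0.703]
ft_force: [1.2, -0.3, -4.1]
width: 0.0118
```

Request:
arm_command([
  [255,-30,0,0,0,0,0],
  [255,-30,0,0,0,0,0],
  [255,-30,0,0,0,0,0],
])

```text
time: 8.1
ee_pos: [0.5857, 0.2433, 0.1422]
eef_rot: [-0.056, 0.705, 0.056, 0.705]
ft_force: [-0.4, 0.3, -4.5]
width: 0.0114
```

```bash
python3 - <<'E'
from h import *
s=read_state();print(s["ee_pos"],s["ft_force"],s["torque"],s["width"])
im=camera("scene");cv2.imwrite("pics/e6.png",cv2.resize(im[130:300,200:430,::-1],None,fx=3.4,fy=3.4))
im=camera("top");cv2.imwrite("pics/e6t.png",im[:,:,::-1])
E
```

```text
[0.58569578 0.24331742 0.14223328] [-0.4366626   0.26604812 -4.50447741] [-0.05861122 -0.08807198 -0.04644456] 0.01143709792411269
```

View pics/e6.png

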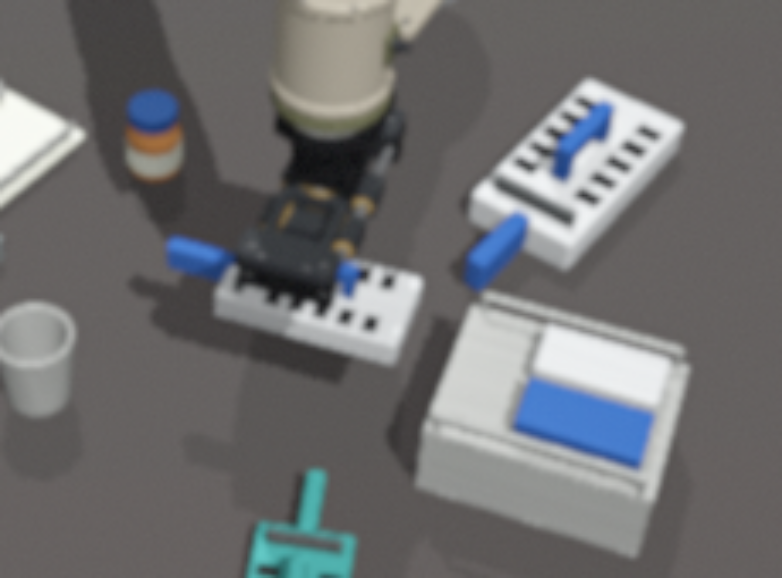

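View pics/e6t.png

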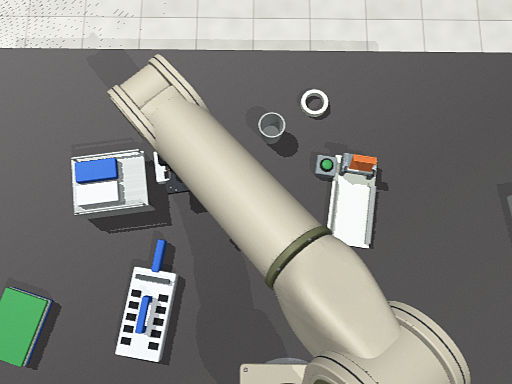

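Held level, about 4.5 N, width 11.4 mm. I move over the cradle.

```bash
python3 - <<'E'
from h import *
plan((.4405,-.1578,.150),81.6)
E
```

```text
t 8.2 shift [  -8.8 -372.8 -205.7] turn [-1.266e+00 -2.000e-03 -1.000e-03]
```

Request:
arm_command([
  [255,-10,-25,-14,-0.08,0,0],
  [255,-10,-60,-33,-0.2,0,0],
  [255,-10,-100,-55,-0.34,0,0],
  [255,-10,-140,-77,-0.48,0,0],
  [255,-10,-180,-99,-0.62,0,0],
  [255,-10,-220,-121,-0.76,0,0],
  [255,-10,-260,-143,-0.9,0,0],
  [255,-10,-300,-165,-1.04,0,0],
  [255,-10,-340,-187,-1.16,0,0],
  [255,-10,-365,-201,-1.23,0,0],
])

```text
time: 9.2
ee_pos: [0.4472, -0.1397, 0.1508]
eef_rot: [-0.448, 0.547, 0.449, 0.547]
ft_force: [1.0, -1.4, -3.2]
width: 0.0116
```

Request:
arm_command([
  [255,0,0,0,0,0,0],
  [255,0,0,0,0,0,0],
  [255,0,0,0,0,0,0],
])

```text
time: 9.5
ee_pos: [0.4487, -0.1375, 0.1512]
eef_rot: [-0.446, 0.548, 0.447, 0.548]
ft_force: [0.2, 0.2, -4.2]
width: 0.0117
```

```bash
python3 - <<'E'
from h import *
s=read_state();print(s["ee_pos"],s["ft_force"],s["torque"],s["width"])
plan((.4405,-.1578,.150),81.6)
im=camera("scene");cv2.imwrite("pics/e7s.png",im[:,:,::-1]);cv2.imwrite("pics/e7.png",cv2.resize(im[120:270,120:280,::-1],None,fx=4.4,fy=4))
im=camera("top");cv2.imwrite("pics/e7t.png",im[:,:,::-1])
E
```

```text
[ 0.44865438 -0.13749722  0.15117418] [ 0.15710449  0.16584813 -4.1856836 ] [ 0.07417016 -0.20113472  0.04341175] 0.011747557696102084
t 9.5 shift [  1.2   3.9 -21.5] turn [-0.056  0.001 -0.001]
```

View pics/e7.png

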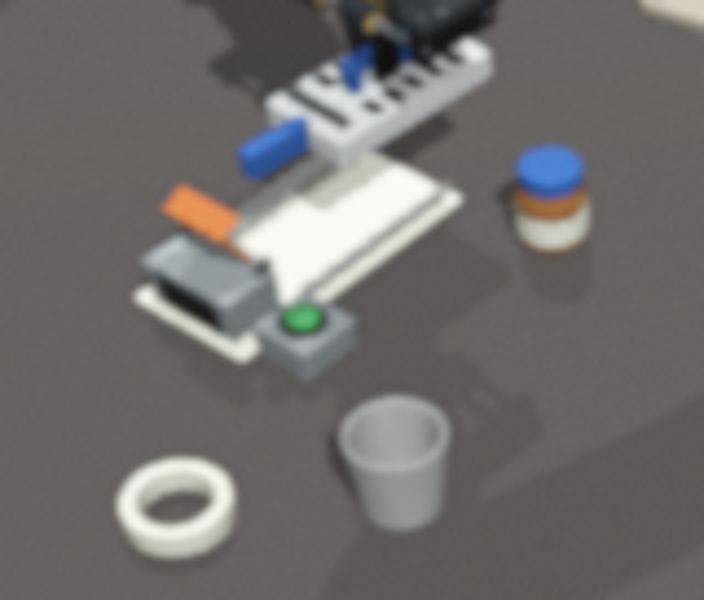

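View pics/e7t.png

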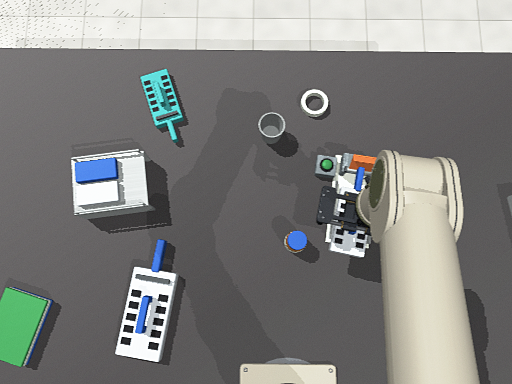

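The cassette hangs over the cradle with the tongue (crop (270,150)) towards the bridge. I align it and lower it to just above the rails.

Request:
arm_command([
  [255,1,4,-21,-0.056,0,0],
  [255,1,4,-21,-0.056,0,0],
  [255,30,4,-21,-0.056,0,0],
  [255,60,4,-21,-0.056,0,0],
  [255,81,4,-21,-0.056,0,0],
  [255,81,4,-21,-0.056,0,0],
  [255,81,4,-21,-0.056,0,0],
])

```text
time: 10.3
ee_pos: [0.4411, -0.1575, 0.0712]
eef_rot: [-0.462, 0.535, 0.462, 0.535]
ft_force: [0.5, 0.1, -2.6]
width: 0.0117
```

```bash
python3 - <<'E'
from h import *
s=read_state();print(s["ee_pos"],s["ft_force"],s["torque"],s["width"])
plan((.4405,-.1578,.070),81.6)
im=camera("scene");cv2.imwrite("pics/e8s.png",im[:,:,::-1]);cv2.imwrite("pics/e8.png",cv2.resize(im[130:220,140:250,::-1],None,fx=6.5,fy=6.5,interpolation=cv2.INTER_CUBIC))
im=camera("top");cv2.imwrite("pics/e8t.png",cv2.resize(im[145:265,310:400,::-1],None,fx=5,fy=5,interpolation=cv2.INTER_CUBIC))
E
```

```text
[ 0.44111648 -0.15746373  0.07120061] [ 0.53599954  0.0755287  -2.55369181] [ 0.06884878 -0.14840911  0.01651893] 0.011691652314233133
t 10.3 shift [ 1.2  0.6 -0.4] turn [ 0.001  0.001 -0.   ]
```

View pics/e8.png

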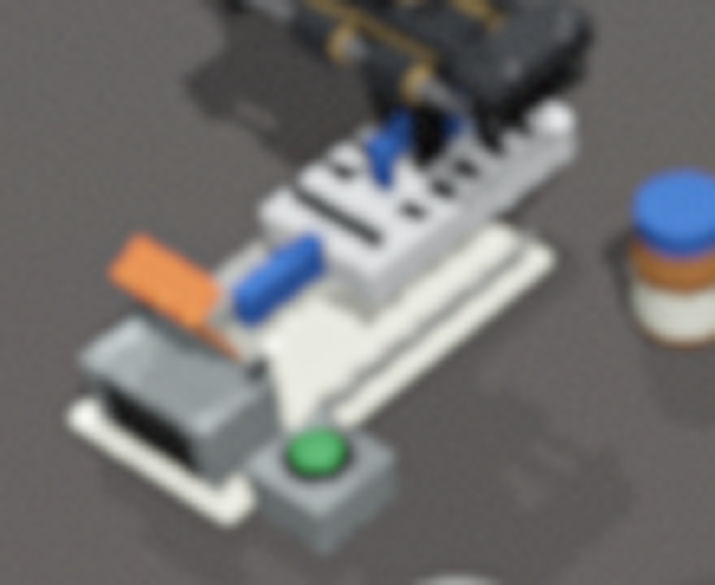

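View pics/e8t.png

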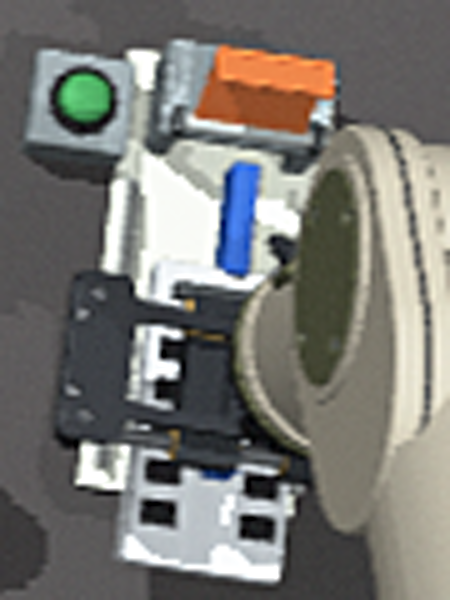

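```bash
python3 - <<'E'
from h import *
s=read_state();a=np.radians(-8.4);x=np.array([np.cos(a),np.sin(a),0]);y=np.array([-x[1],x[0],0])
m=s["ee_pos"]+[0,0,-.030]
for nm,l in(("tip",.129),("root",.075)):
    P=m+x*l+[0,0,.03]; print(nm,proj("top",P),proj("top",P+y*.007),proj("top",P-y*.007),proj("scene",P))
P=m+x*-.075+[0,0,.026];print("rear L,R",proj("top",P+y*.038),proj("top",P-y*.038))
print("obs tip",(310+np.array([230,262])/5-.4,145+33-.4),"root",310+np.array([222,248])/5-.4,145+262/5-.4,"rear",(310+118/5-.4,145+553/5-.4),(310+278/5-.4,145+580/5-.4))
E
```

```text
tip [360.31332188 176.59236929] [357.5014465  176.16523249] [363.12631238 177.01967548] [175.13176946 174.68068001]
root [357.97165562 197.76231934] [355.13280404 197.32677654] [360.811644   198.19803654] [187.2728867 165.5923704]
rear L,R [335.07909914 256.38231587] [366.63038575 261.36141322]
obs tip (array([355.6, 362. ]), 177.6) root [354.  359.2] 197.0 rear (333.20000000000005, 255.2) (365.20000000000005, 260.6)
```

```bash
python3 - <<'E'
from h import *
a=onz("top",349.2,257.9,.067);b=onz("top",358.8,177.6,.071);print(a,b,np.degrees(np.arctan2(b[1]-a[1],b[0]-a[0])),np.linalg.norm(b-a))
for p in(a,b): print("cradle y there",-.1646-np.tan(np.radians(8.4))*(p[0]-.487),"cass",p[1])
E
```

```text
[ 0.36983432 -0.14363314  0.067     ] [ 0.56698166 -0.17345641  0.071     ] -8.60214126328008 0.1994304447850753
cradle y there -0.14729847732609655 cass -0.14363314459462892
cradle y there -0.17641066414640472 cass -0.17345641337912845
```

In the same camera, the cassette lies about 3 mm to the +y side of the cradle's centre line. I correct this and lower it gently.

Request:
arm_command([
  [255,0,0,-3,0,0,0],
  [255,6,0,-3,0,0,0],
  [255,14,0,-3,0,0,0],
  [255,20,0,-3,0,0,0],
  [255,20,0,-3,0,0,0],
])

```text
time: 10.9
ee_pos: [0.4394, -0.161, 0.0496]
eef_rot: [-0.461, 0.536, 0.463, 0.535]
ft_force: [-0.8, -1.2, -3.4]
width: 0.0116
```

```bash
python3 - <<'E'
from h import *
s=read_state();print(s["ee_pos"],s["ft_force"],s["torque"],s["width"])
E
```

```text
[ 0.43941387 -0.1609712   0.04958878] [-0.83266184 -1.17781418 -3.39786955] [ 0.13435034 -0.09508466  0.04348187] 0.011571391062937834
```

Request:
arm_command([
  [255,5,0,0,0,0,0],
  [255,10,0,0,0,0,0],
  [255,13,0,0,0,0,0],
  [255,13,0,0,0,0,0],
])

```text
time: 11.3
ee_pos: [0.4403, -0.1613, 0.0377]
eef_rot: [-0.462, 0.535, 0.462, 0.535]
ft_force: [0.3, 0.5, -5.1]
width: 0.0113
```

```bash
python3 - <<'E'
from h import *
s=read_state();print(s["ee_pos"],s["ft_force"],s["torque"],s["width"])
im=camera("scene");cv2.imwrite("pics/e9.png",cv2.resize(im[130:220,140:250,::-1],None,fx=6.5,fy=6.5,interpolation=cv2.INTER_CUBIC))
im=camera("top");cv2.imwrite("pics/e9t.png",cv2.resize(im[145:265,310:400,::-1],None,fx=5,fy=5,interpolation=cv2.INTER_CUBIC))
E
```

```text
[ 0.4402591  -0.16125593  0.03772368] [ 0.27782985  0.50318924 -5.14595879] [ 0.08522936 -0.13508956  0.00468454] 0.011261659286173117
```

View pics/e9.png

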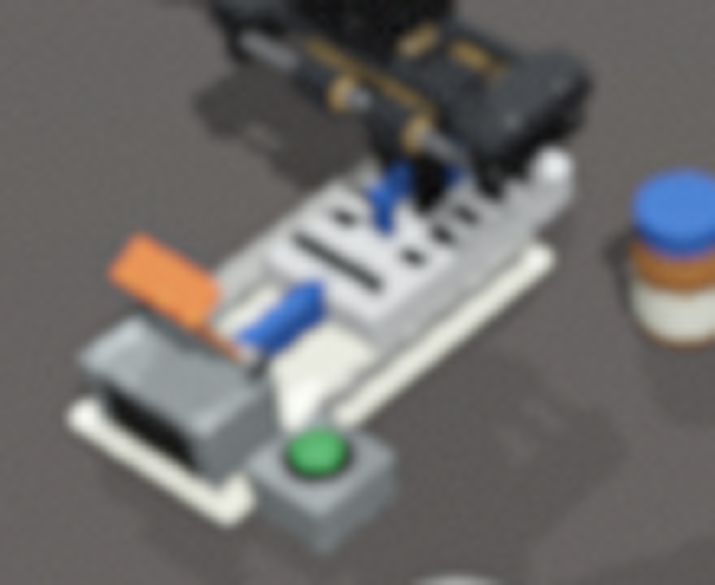

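View pics/e9t.png

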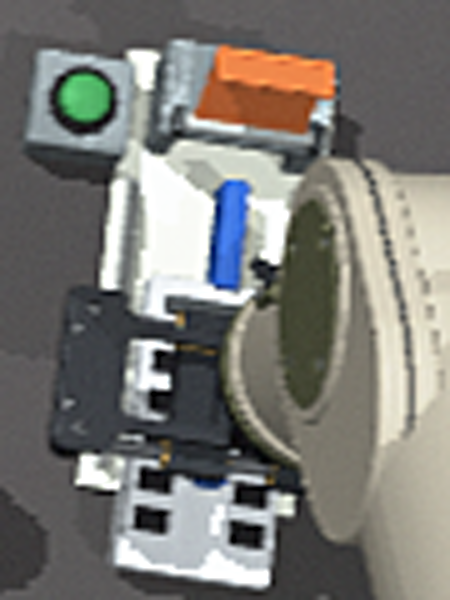

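It sits between the rails, level, the tongue tip at crop (245,335) in front of the bridge. I lower it the last 1.5 mm and slide.

Request:
arm_command([
  [255,1.5,0,0,0,0,0],
  [255,1.5,-6,0,0,0,0],
  [255,1.5,-14,0,0,0,0],
  [255,1.5,-22,0,0,0,0],
  [255,1.5,-30,0,0,0,0],
  [255,1.5,-37,0,0,0,0],
  [255,1.5,-42,0,0,0,0],
  [255,1.5,-42,0,0,0,0],
])

```text
time: 12.2
ee_pos: [0.4825, -0.168, 0.0376]
eef_rot: [-0.462, 0.536, 0.461, 0.535]
ft_force: [-7.1, 0.9, 16.3]
width: 0.0114
```

```bash
python3 - <<'E'
from h import *
s=read_state();print(s["ee_pos"],s["ft_force"],s["torque"],s["width"])
E
```

```text
[ 0.48249453 -0.1679532   0.03763286] [-7.07421897  0.92736602 16.30149598] [0.15933973 1.33564124 0.03239727] 0.011431930962410207
```

Request:
arm_command([
  [255,-1,-2,0,0,0,0],
  [255,-1,-4,0,0,0,0],
  [255,-1,-5,0,0,0,0],
  [255,-1,-5,0,0,0,0],
])

```text
time: 12.6
ee_pos: [0.4867, -0.1684, 0.0377]
eef_rot: [-0.462, 0.536, 0.462, 0.535]
ft_force: [-5.5, 0.8, 8.1]
width: 0.0116
```

Request:
arm_command([
  [255,0,-1.5,0,0,0,0],
  [255,0,-3,0,0,0,0],
  [255,0,-3,0,0,0,0],
])

```text
time: 12.9
ee_pos: [0.4897, -0.1688, 0.0377]
eef_rot: [-0.462, 0.536, 0.462, 0.535]
ft_force: [-5.4, 0.1, 8.5]
width: 0.0113
```

Request:
arm_command([
  [255,-0.5,-1.5,0,0,0,0],
  [255,-0.5,-2,0,0,0,0],
  [255,-0.5,-2,0,0,0,0],
])

```text
time: 13.2
ee_pos: [0.4917, -0.169, 0.0377]
eef_rot: [-0.462, 0.535, 0.462, 0.535]
ft_force: [-2.3, -0.7, 1.0]
width: 0.0112
```

Request:
arm_command([
  [255,0,-1.5,0,0,0,0],
  [255,0,-2,0,0,0,0],
  [255,0,-2,0,0,0,0],
])

```text
time: 13.5
ee_pos: [0.4937, -0.1693, 0.0377]
eef_rot: [-0.462, 0.535, 0.462, 0.535]
ft_force: [-1.9, -0.5, 0.9]
width: 0.0112
```

Request:
arm_command([
  [255,0,-1.5,0,0,0,0],
  [255,0,-2,0,0,0,0],
  [255,0,-2,0,0,0,0],
])

```text
time: 13.8
ee_pos: [0.4943, -0.1693, 0.0377]
eef_rot: [-0.461, 0.536, 0.463, 0.535]
ft_force: [-11.8, 3.0, 10.1]
width: 0.0119
```

Request:
arm_command([
  [255,-0.5,-1,0,0,0,0],
  [255,-0.5,-1,0,0,0,0],
  [255,-0.5,-1,0,0,0,0],
])

```text
time: 14.1
ee_pos: [0.4943, -0.1693, 0.0377]
eef_rot: [-0.461, 0.537, 0.463, 0.534]
ft_force: [-13.2, 2.3, 9.0]
width: 0.0113
```

```bash
python3 - <<'E'
from h import *
s=read_state();print(s["ee_pos"],s["ft_force"],s["torque"],s["width"])
im=camera("scene");cv2.imwrite("pics/e10.png",cv2.resize(im[130:220,140:250,::-1],None,fx=6.5,fy=6.5,interpolation=cv2.INTER_CUBIC))
im=camera("top");cv2.imwrite("pics/e10t.png",cv2.resize(im[145:265,310:400,::-1],None,fx=5,fy=5,interpolation=cv2.INTER_CUBIC))
E
```

```text
[ 0.49426593 -0.16934138  0.03767444] [-13.18705855   2.34457063   8.97260733] [0.50326412 2.45312583 0.01438098] 0.011254508554052692
```

View pics/e10.png

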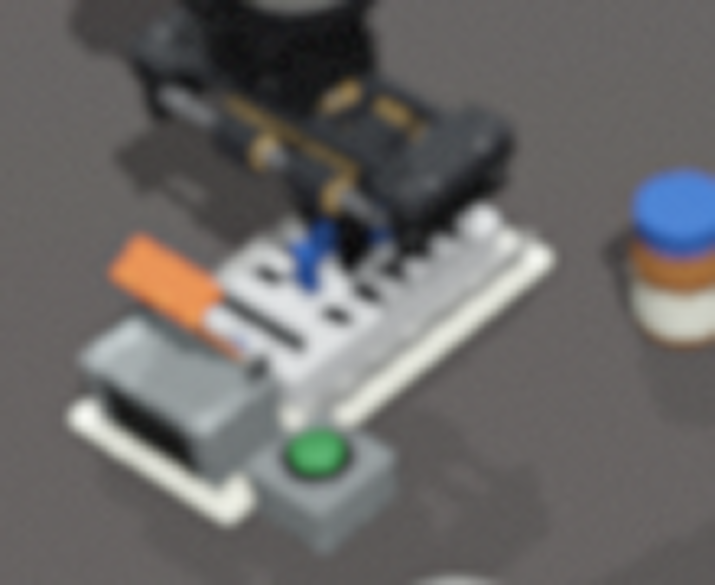

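View pics/e10t.png

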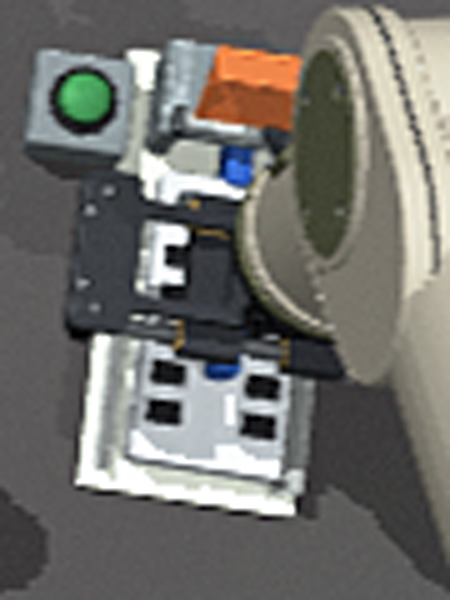

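The cassette stops against the rubber (13 N, no further advance), and the tongue is under the bridge. I release it and rise.

Request:
arm_command([
  [150,0,1,0,0,0,0],
  [130,0,1,0,0,0,0],
  [130,0,1,0,0,0,0],
  [130,0,1,0,0,0,0],
  [130,0,1,0,0,0,0],
  [130,-40,1,0,0,0,0],
  [255,-90,1,0,0,0,0],
  [255,-110,1,0,0,0,0],
  [255,-110,1,0,0,0,0],
  [255,-110,1,0,0,0,0],
], newtons=30)

```text
time: 15.2
ee_pos: [0.4956, -0.1697, 0.1481]
eef_rot: [-0.462, 0.536, 0.462, 0.535]
ft_force: [0.3, -0.1, -0.6]
width: 0.0185
```

```bash
python3 - <<'E'
from h import *
s=read_state();print(s["ee_pos"],s["ft_force"],s["torque"],s["width"],s["time"])
im=camera("scene");cv2.imwrite("pics/e11.png",cv2.resize(im[130:220,140:250,::-1],None,fx=6.5,fy=6.5,interpolation=cv2.INTER_CUBIC))
E
```

```text
[ 0.49555672 -0.16968686  0.1481136 ] [ 0.32332415 -0.09353636 -0.60190347] [ 0.0640658  -0.03432417 -0.07155282] 0.0184750079760339 15.2
```

View pics/e11.png

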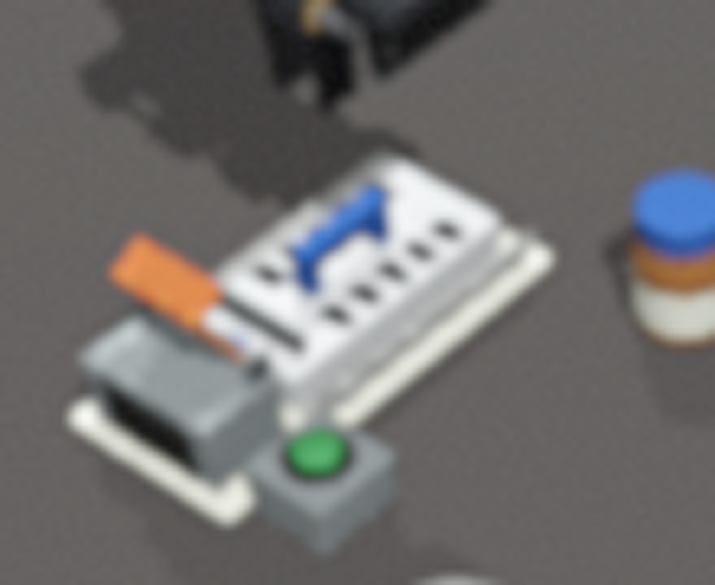

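Released and still home. The flap is open at crop (165,275). I go over and behind it.

```bash
python3 - <<'E'
from h import *
plan((.6467,-.1918,.150),81.6)
E
```

```text
t 15.25 shift [  -2.8 -153.2    0.2] turn [-0.001 -0.    -0.001]
```

Request:
arm_command([
  [255,-3,-45,0,0,0,0],
  [255,-3,-90,0,0,0,0],
  [255,-3,-135,0,0,0,0],
  [255,-3,-153,0,0,0,0],
  [255,-3,-153,0,0,0,0],
  [255,30,-153,0,0,0,0],
  [255,58,-153,0,0,0,0],
  [255,58,-153,0,0,0,0],
  [255,58,-153,0,0,0,0],
])

```text
time: 16.15
ee_pos: [0.6462, -0.1918, 0.09]
eef_rot: [-0.461, 0.536, 0.462, 0.535]
ft_force: [-0.0, -0.6, 0.2]
width: 0.0001
```

```bash
python3 - <<'E'
from h import *
s=read_state();print(s["ee_pos"],s["ft_force"],s["torque"],s["width"],s["time"])
im=camera("scene");cv2.imwrite("pics/e12.png",cv2.resize(im[110:220,130:250,::-1],None,fx=6,fy=5.4,interpolation=cv2.INTER_CUBIC))
E
```

```text
[ 0.64618398 -0.19175124  0.08996449] [-0.02705908 -0.56385099  0.18240041] [ 0.10851803 -0.18746014 -0.04129396] 0.0001005619934146698 16.15
```

View pics/e12.png

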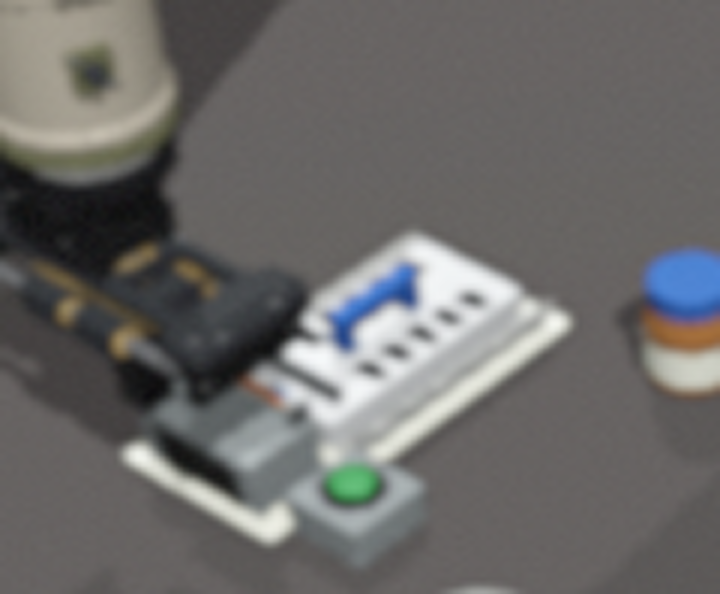

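The fingers are behind the flap. I push it forward.

Request:
arm_command([
  [255,0,6,0,0,0,0],
  [255,0,14,0,0,0,0],
  [255,0,22,0,0,0,0],
  [255,0,30,0,0,0,0],
  [255,0,37,0,0,0,0],
  [255,0,44,0,0,0,0],
  [255,0,51,0,0,0,0],
])

```text
time: 16.9
ee_pos: [0.5965, -0.1845, 0.0911]
eef_rot: [-0.463, 0.535, 0.461, 0.536]
ft_force: [4.0, -1.6, 2.7]
width: 0.0003
```

Request:
arm_command([
  [255,0,8,0,0,0,0],
  [255,0,16,0,0,0,0],
  [255,0,24,0,0,0,0],
  [255,0,28,0,0,0,0],
  [255,0,28,0,0,0,0],
])

```text
time: 17.4
ee_pos: [0.5679, -0.1804, 0.09]
eef_rot: [-0.462, 0.536, 0.462, 0.535]
ft_force: [-0.2, -0.0, 0.8]
width: 0.0001
```

```bash
python3 - <<'E'
from h import *
s=read_state();print(s["ee_pos"],s["ft_force"],s["torque"],s["width"],s["time"])
im=camera("scene");cv2.imwrite("pics/e13.png",cv2.resize(im[110:220,130:250,::-1],None,fx=6,fy=5.4,interpolation=cv2.INTER_CUBIC))
im=camera("top");cv2.imwrite("pics/e13t.png",cv2.resize(im[145:265,310:400,::-1],None,fx=5,fy=5,interpolation=cv2.INTER_CUBIC))
E
```

```text
[ 0.56785696 -0.18039439  0.09000823] [-0.231876   -0.0094786   0.81003012] [ 0.0702868  -0.16089325 -0.0013065 ] 0.00014764198456552568 17.4
```

View pics/e13.png

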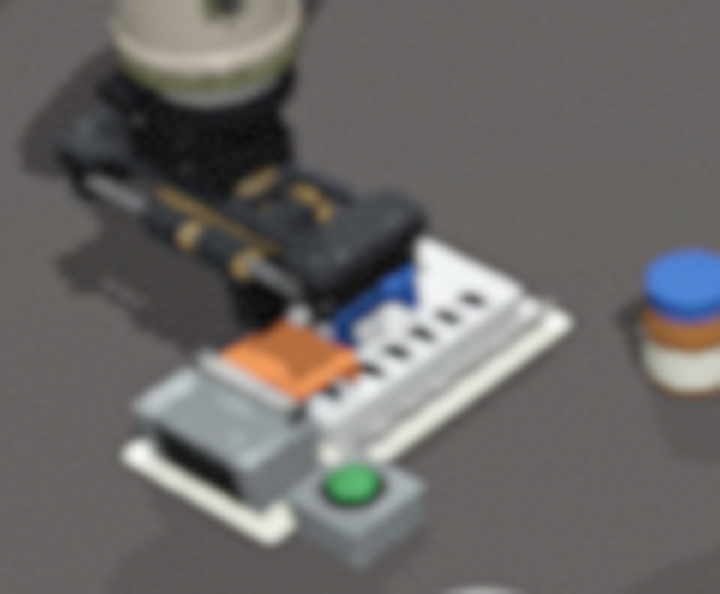

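View pics/e13t.png

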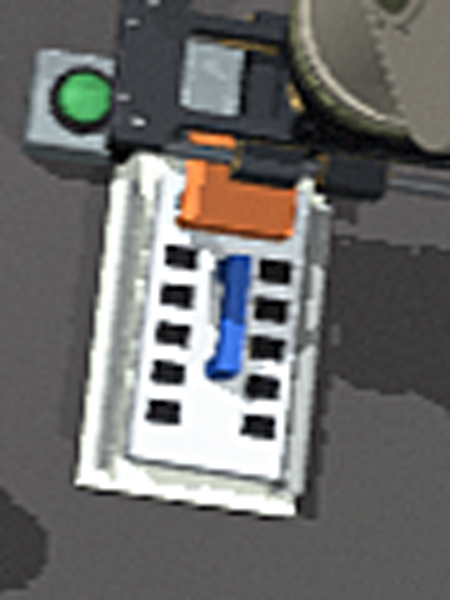

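The flap has snapped down level (orange at crop (290,360)). Now the key.

```bash
python3 - <<'E'
from h import *
plan((.611,-.1025,.060),81.6)
E
```

```text
t 17.5 shift [ 30.2 -30.4  83.3] turn [-0.001 -0.    -0.   ]
```

Request:
arm_command([
  [255,-30,0,0,0,0,0],
  [255,-30,-15,40,0,0,0],
  [255,-30,-30,83,0,0,0],
  [255,-30,-30,83,0,0,0],
  [255,10,-30,83,0,0,0],
  [255,30,-30,83,0,0,0],
  [255,30,-30,83,0,0,0],
  [255,30,-30,83,0,0,0],
])

```text
time: 18.3
ee_pos: [0.6109, -0.1024, 0.0607]
eef_rot: [-0.462, 0.535, 0.462, 0.535]
ft_force: [-0.1, 0.1, 0.1]
width: 0.0005
```

```bash
python3 - <<'E'
from h import *
s=read_state();print(s["ee_pos"],s["ft_force"],s["torque"],s["width"],s["time"])
im=camera("scene");cv2.imwrite("pics/e14.png",cv2.resize(im[110:220,130:250,::-1],None,fx=6,fy=5.4,interpolation=cv2.INTER_CUBIC))
E
```

```text
[ 0.61093608 -0.10238431  0.06069675] [-0.1241101   0.14265894  0.10229886] [ 0.07954365 -0.11031167  0.00507226] 0.00045097162537554333 18.3
```

View pics/e14.png

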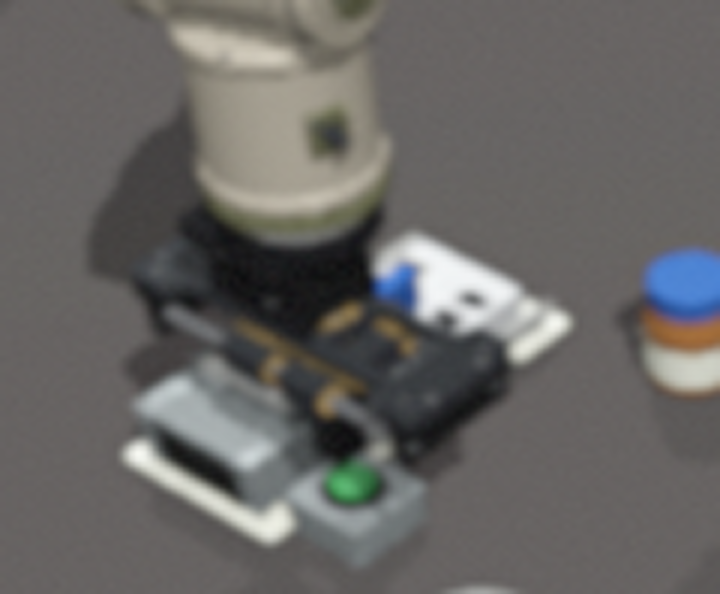

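Request:
arm_command([
  [255,10,0,0,0,0,0],
  [255,16,0,0,0,0,0],
  [255,18,0,0,0,0,0],
  [255,20,0,0,0,0,0],
])

```text
time: 18.75
ee_pos: [0.6106, -0.1028, 0.0403]
eef_rot: [-0.462, 0.536, 0.462, 0.535]
ft_force: [-3.3, -0.3, 4.7]
width: 0.0004
```

Request:
arm_command([
  [255,1,0,0,0,0,0],
  [255,2,0,0,0,0,0],
  [255,2,0,0,0,0,0],
])

```text
time: 19.05
ee_pos: [0.6107, -0.1027, 0.0383]
eef_rot: [-0.462, 0.535, 0.462, 0.535]
ft_force: [-1.1, -0.8, 1.3]
width: 0.0002
```

Request:
arm_command([
  [255,1,0,0,0,0,0],
  [255,1.5,0,0,0,0,0],
  [255,1.5,0,0,0,0,0],
])

```text
time: 19.35
ee_pos: [0.6108, -0.1028, 0.038]
eef_rot: [-0.462, 0.536, 0.462, 0.535]
ft_force: [-5.4, 0.4, 13.4]
width: 0.0005
```

Hard stop felt (13 N at z 0.038, after the peak and drop). I let go and rise clear.

Request:
arm_command([
  [255,-20,0,0,0,0,0],
  [255,-60,0,0,0,0,0],
  [255,-100,0,0,0,0,0],
  [255,-140,0,0,0,0,0],
  [255,-160,-45,20,0,0,0],
  [255,-160,-90,60,0,0,0],
  [255,-160,-90,110,0,0,0],
  [255,-160,-90,150,0,0,0],
  [255,-160,-90,150,0,0,0],
  [255,-160,-90,150,0,0,0],
])

```text
time: 20.35
ee_pos: [0.7215, 0.0352, 0.1962]
eef_rot: [-0.463, 0.534, 0.463, 0.535]
ft_force: [0.4, -0.7, -0.3]
width: 0.0002
```

Request:
arm_command([
  [255,0,0,100,0,0,0],
  [255,0,0,100,0,0,0],
  [255,0,0,100,0,0,0],
  [255,0,0,100,0,0,0],
  [255,0,0,100,0,0,0],
])

```text
time: 20.85
ee_pos: [0.7368, 0.1289, 0.1966]
eef_rot: [-0.462, 0.536, 0.461, 0.536]
ft_force: [0.1, -0.5, 0.1]
width: 0.0002
```

```bash
python3 - <<'E'
from h import *
s=read_state();print(s["ee_pos"],s["ft_force"],s["width"],s["time"])
im=camera("scene");cv2.imwrite("pics/f1s.png",im[:,:,::-1]);cv2.imwrite("pics/f1.png",cv2.resize(im[130:270,130:260,::-1],None,fx=5,fy=4.2,interpolation=cv2.INTER_CUBIC))
im=camera("top");cv2.imwrite("pics/f1t.png",im[:,:,::-1]);cv2.imwrite("pics/f1c.png",cv2.resize(im[85:265,240:400,::-1],None,fx=3.3,fy=3.3,interpolation=cv2.INTER_CUBIC))
E
```

```text
[0.73684615 0.12890343 0.1965929 ] [ 0.05547876 -0.46753133  0.06384414] 0.00022582624956269399 20.85
```

View pics/f1.png

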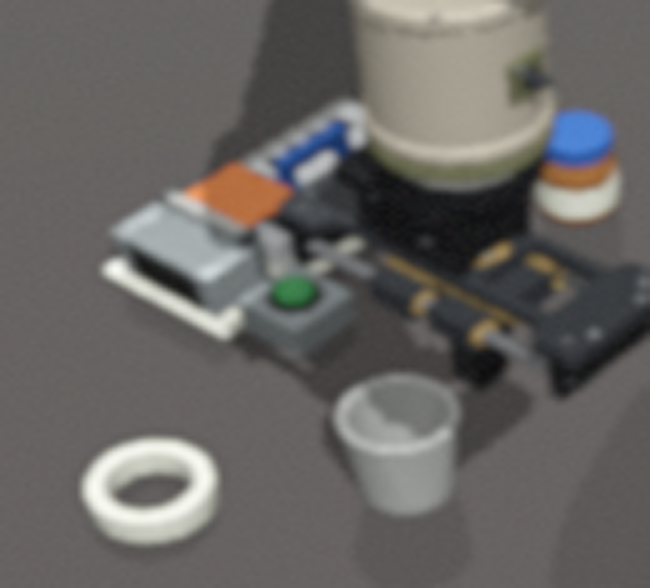

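View pics/f1c.png

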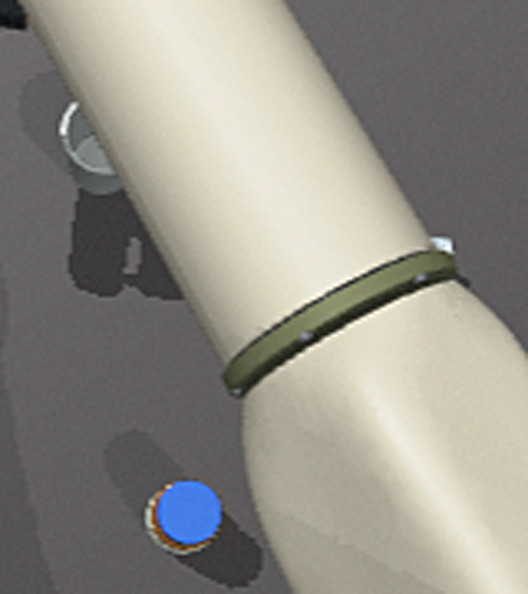

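The key is up and the bystanders stand, but the arm hides the cradle from above. I move aside for a clean check.

Request:
arm_command([
  [255,-40,30,50,0,0,0],
  [255,-60,60,100,0,0,0],
  [255,-60,100,150,0,0,0],
  [255,-60,140,200,0,0,0],
  [255,-60,150,250,0,0,0],
  [255,-60,150,250,0,0,0],
  [255,-60,150,250,0,0,0],
  [255,-60,150,250,0,0,0],
  [255,-60,150,250,0,0,0],
])

```text
time: 21.85
ee_pos: [0.626, 0.3987, 0.2567]
eef_rot: [-0.462, 0.536, 0.461, 0.536]
ft_force: [0.8, -0.4, 0.2]
width: 0.0004
```

```bash
python3 - <<'E'
from h import *
s=read_state();print(s["ee_pos"],s["ft_force"],s["width"],s["time"])
im=camera("scene");cv2.imwrite("pics/g1s.png",im[:,:,::-1]);cv2.imwrite("pics/g1.png",cv2.resize(im[130:220,140:250,::-1],None,fx=6.5,fy=6.5,interpolation=cv2.INTER_CUBIC))
im=camera("top");cv2.imwrite("pics/g1t.png",im[:,:,::-1]);cv2.imwrite("pics/g1c.png",cv2.resize(im[85:265,240:400,::-1],None,fx=3.3,fy=3.3,interpolation=cv2.INTER_CUBIC))
for n,f in(("top","pics/g1t.png"),):
    a=cv2.imread(f).astype(int);b=cv2.imread("pics/top0.png").astype(int)
    for nm,(x0,y0,x1,y1) in dict(beaker=(255,108,290,145),jar=(284,228,312,252),tape=(298,86,332,120),key=(314,150,338,180)).items():
        print(nm,np.abs(a-b)[y0:y1,x0:x1].mean())
E
```

```text
[0.62600124 0.39865126 0.25671363] [ 0.75137746 -0.41075052  0.17736704] 0.0003749561679593359 21.85
beaker 5.236036036036036
jar 73.94394841269842
tape 4.495098039215686
key 6.612037037037037
```

View pics/g1.png

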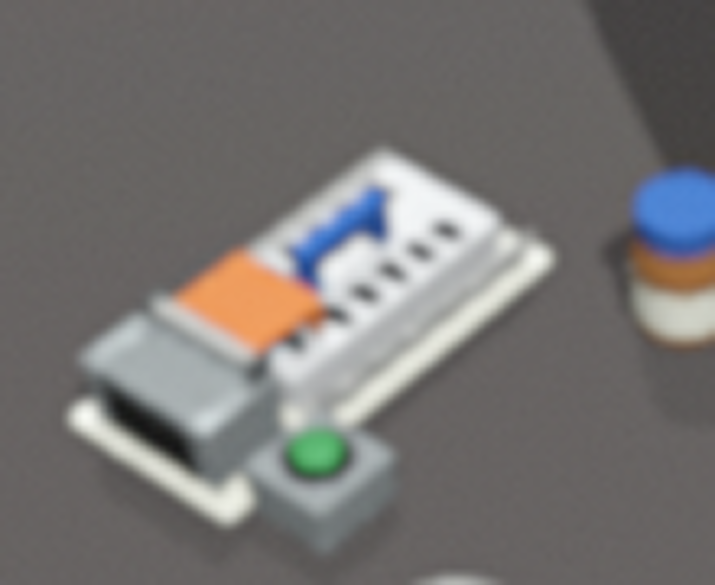

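View pics/g1c.png

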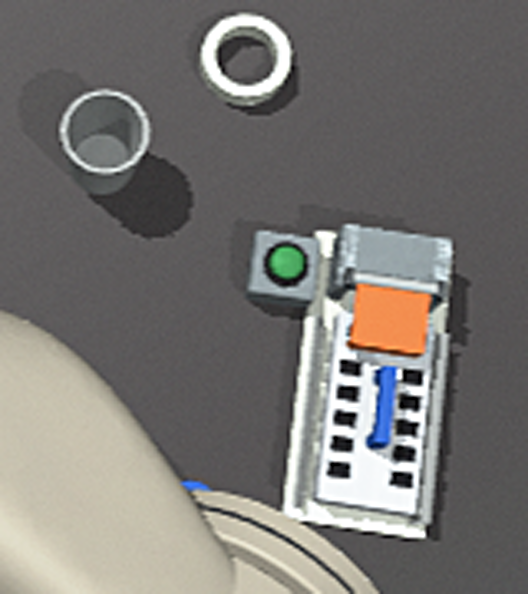

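```bash
python3 - <<'E'
from h import *
print(tri((357.5,191.6),(183.3,172.7)),onz("top",357.5,191.6,.060),onz("scene",183.3,172.7,.060))
E
```

```text
(array([ 0.53491234, -0.17309319,  0.05458195]), np.float64(0.0002243648377613008)) [ 0.53376426 -0.17162478  0.06      ] [ 0.53935292 -0.16920946  0.06      ]
```

```bash
python3 -c "
from bench import *
print(close_job())"
```

```text
the job is handed in; nothing more can be done
None
```

I carried out the whole job and handed it in at about 22 s of the 69 s. No verdict was reported, so the checks below are all I have to go on.

- **Cassette:** I drew it out of the rack by the tongue, let go of it on the counter, and lifted it by the top handle. I then lowered it between the cradle rails and slid it in until it stopped at about 13 N with no further advance. It was released there.
- **Flap:** I pushed it over from behind and it snapped down. My last check put its free edge 55 mm above the counter, against about 58 to 60 mm expected. Lip on the ridge would have put it several mm higher, so I take it as level and behind the ridge.
- **Key:** It gave 4.7 N partway, dropped to 1.3 N, then hit the hard stop at 38 mm. The last pictures show it back up.
- **Bystanders:** Beaker and tape match the first top picture. The top-view check on the jar failed because the arm covered it, but the scene camera shows it standing in its place.

**Disagreement:** The top camera read about 3 mm too far towards +y compared with the gripper. I allowed for it by measuring the cassette against the cradle in that same view.

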